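Tuck the antistatic brush into the half-covered tool tray

TASK

Put the black antistatic brush away in the grey half-covered tool tray on the blue mat. The tray's mouth is shorter than the brush, so tip the brush, slide its lower end in under the hood, level it inside and set it down on the tray's floor, lying along the tray with its bristles up, before you let go. Leave the pry stick and the tweezers where they lie.

Things in the scene. Friction and masses are not known exactly. Their poses are not given: they have to be found in the camera images.
- esd_brush: Black antistatic brush lying on the desk: flat handle 156 long (its y), 20 wide (x), 12 thick (z), bristle tuft at the -y end up to 25 above the underside. Origin: centre of the underside; z up. At the start its bristle end points back toward the robot (-x), within 15 degrees. 20 to 45 g; pinch it across the 20 mm width near the middle.
- tool_tray: Grey tool tray on 5 mm feet, fixed on the mat, outside 204 (x) x 128 (y) x 58 high, sheet 4 thick, inside 196 x 120. Origin: centre of the underside; inner floor 4 above it, z up. A fixed flat hood (z 54 to 58) covers its -x end, at the right (world -y, within 15 degrees), from x -102 to -34; open mouth x -34 to +98. Walls 58 high. The level brush has 20 of play each way in x.
- spudger: Bystander to leave alone: plain black pry stick on the desk, 135 long (its y), 8 wide and 8 thick, no bristles. Origin: centre of the underside.
- tweezers: Bystander to leave alone: black tweezers lying on the desk, 125 long (its y), 18 wide and 8 thick. Origin: centre of the underside.

How it is judged (in metres and radians):
On the way, in this order (a step that is already met when the one before it is completed fails the run):
1. the brush, held and tilted, is on its way through the mouth of the tray (angle between esd_brush's own z axis and vertical above 0.1 rad and z of esd_brush in the frame of tool_tray below 0.075 m and x of esd_brush in the frame of tool_tray between -0.06 and 0.08 m and y of esd_brush in the frame of tool_tray between -0.06 and 0.06 m and contact force between esd_brush and the fingers above 0.5 N), for 0.05 s.
2. the brush is level on the tray's floor (within 10 degrees and 10 mm) while still held (angle between esd_brush's own z axis and vertical below 0.175 rad and z of esd_brush in the frame of tool_tray between 0 and 0.014 m and x of esd_brush in the frame of tool_tray between -0.03 and 0.03 m and y of esd_brush in the frame of tool_tray between -0.055 and 0.055 m and contact force between esd_brush and the fingers above 0.5 N), for 0.1 s.
At the end, for the whole second after the job is handed in: The brush rests inside the tray on its floor (within 6 mm), bristles up and level within 10 degrees, along the tray within 20 degrees, its middle within 30 mm of the tray's centre lengthwise and 55 mm crosswise, either end under the hood (angle between esd_brush's own z axis and vertical below 0.175 rad and z of esd_brush in the frame of tool_tray between 0 and 0.01 m and x of esd_brush in the frame of tool_tray between -0.03 and 0.03 m and y of esd_brush in the frame of tool_tray between -0.055 and 0.055 m and angle between the y axis of esd_brush and the x axis of tool_tray, either way round below 0.35 rad and linear speed of esd_brush below 0.02 m/s and angular speed of esd_brush below 0.2 rad/s); the robot touches nothing.
It fails at once if the pry stick was moved by more than 25 mm (distance of spudger from where it was at the start of the episode above 0.025 m).
It fails at once if the tweezers were moved by more than 25 mm (distance of tweezers from where it was at the start of the episode above 0.025 m).
It also fails if it takes over 42 s, if anything falls off the work surface, if the arm or the gripper's body presses on something with over 40 N, if the wrist force passes 120 N, or if a joint passes its speed limit or range.

ROBOT

A 7-joint arm with a two-finger parallel gripper is mounted at the origin on a cart in front of the work surface, level with it; the furniture and walls round the work are solid. World frame = base frame: x ahead of the robot, y to its left, z up, the work surface at z = 0. Lengths are in mm, angles in rad, forces in N, time in s.
With the tool pointing down it reaches from about 425 to 825 mm from the base axis. Payload 3.6 kg.
Tool frame: the origin (TCP) lies between the finger pads; the fingertips stand 17 mm ahead of it and the grasp point (between the pads) lies 2 mm behind it; z points along the fingers, y is the line along which they close (so a half turn about z gives the same grasp; the last joint's range is limited). The gripper opens to 93 mm and grips with 3 to 60 N. Pads are 15 mm wide; open, the fingers measure 128 mm over their backs; the gripper's body (75 mm by 188 mm) begins 65 mm behind the grasp point.
Start: joints at [-1.351, 0.615, -0.013, 1.423, 0.008, 1.103, -0.04], TCP at [158.134, 630.442, 235.64] pointing down, gripper open.
Joint ranges: [-3.12, 3.12], [-0.3, 2.06], [-1.34, 1.32], [0.26, 2.42], [-1.36, 4.5], [0.01, 1.98], [-2.84, 2.84]. Speed limits (rad/s): [2.79, 2.79, 3.14, 3.14, 3.14, 3.14, 3.14].

INTERFACE

Orientations are given as [roll, pitch, yaw] about the fixed x, y, z axes, in that order (R = Rz(yaw) Ry(pitch) Rx(roll)).
In Python, from station import r, eyes gives the robot as it stands.
- The arm moves only by the shell command python3 -m jog 'ROWS' [FORCE]. ROWS is JSON, one flat list of numbers, 7 for each row, row after row: the shift along the world's x, y, z in m, then the turn, a rotation vector about the world's x, y, z in rad, then the gripper's target within -1 to 1 (shut at 1, half-way at 0, fully open at -1). In form: [tx, ty, tz, wx, wy, wz, hand, tx, ty, tz, wx, wy, wz, hand, ...]. A call has 1 to 8 rows; each row is the pose to reach, as a shift and turn from the pose commanded when the call began; what a row does not reach only later rows make up. A row lasts 1/12 s, in which the tool goes at most 41.7 mm and 7.16 degrees, less where a joint would pass 70% of its speed; a pose out of reach is approached as far as the arm can. A call with a gripper value outside its range is refused whole. The fingers move at their own pace and stop on an object; FORCE is the grip in N (left out, the last holds). Time passes only in rows, so rows that repeat a pose let the fingers close. It gives the time, the measured TCP pose, the force, the opening and the grip force at its end, in the units of the state.
- r.read_state(): the state, without advancing time (a new reading comes with each control period).
- eyes.camera(name): name is "side" or "top"; returns the picture (420x560x3 uint8, red, green, blue); there is no depth.
- eyes.camera_info(name): a dict with "fx", "fy", "cx", "cy" (pixels), "dist_coeffs" ([k1, k2, p1, p2, k3] as OpenCV has them; the pictures are not rectified), "R" (3x3) and "t" (3): a world point X has camera coordinates R X + t. Camera axes: x right, y down, z forward; pixel columns grow to the right and rows downward; lengths in mm; the calibration is good to about 2 mm. A picture is of the moment at which its call begins. camera_info takes no time and is no camera call.
- r.sign_off(): hands the job in; it is judged then, once.
The state is a dict: "time_s": time; "joint_pos": joint angles; "qd": joint speeds; "tau": joint torques, N m; "tool_pos": TCP position; "ee_rot": TCP orientation; "ft_force": force on the tool from outside, world axes, zero at the start; "ft_torque": the same for the moment, N m; "opening": finger opening in mm; "grasp_force": force on a finger pad.
Only numpy, scipy, OpenCV 4.12 (cv2) and the standard library are available. Lean on these libraries where they do the work, as an engineer would, in place of code of your own. Each camera call takes 0.05 s, during which the arm holds its last target. There are 200 camera calls.

## Working session

There is one attempt and no reset: what is moved stays moved. The work goes in short steps, Python scripts to look and compute and a shell command to move; the robot and the scene stay as the last step left them, time stands still between calls to the robot, and variables do not carry over. Pictures are saved under pics/ and viewed, at most 10 in all, crops included, and the job is handed in when it is done.

```bash
mkdir -p pics
python3 - <<'E'
from station import r, eyes
import cv2
for n in ("side","top"):
    cv2.imwrite(f"pics/{n}0.png", eyes.camera(n)[:,:,::-1]); i=eyes.camera_info(n); print(n,i)
s=r.read_state();print(s)
E
```

```text
side {'fx': 385.29221420051516, 'fy': 385.29221420051516, 'cx': 283.88962220279944, 'cy': 210.20253546169246, 'dist_coeffs': array([-0.03731781,  0.        ,  0.        ,  0.        ,  0.        ]), 'R': array([[-0.81778377, -0.57511099,  0.02184153],
       [-0.33867226,  0.45020009, -0.8262088 ],
       [ 0.4653287 , -0.68305727, -0.56294047]]), 't': array([357.22390828, 234.42552801, 646.79317289])}
top {'fx': 381.59322032504224, 'fy': 381.59322032504224, 'cx': 276.91113976855905, 'cy': 212.46065158712884, 'dist_coeffs': array([-0.03193393,  0.        ,  0.        ,  0.        ,  0.        ]), 'R': array([[-0.01980021, -0.99978057, -0.00683773],
       [-0.99825512,  0.02014961, -0.05550406],
       [ 0.05562966,  0.00572681, -0.99843505]]), 't': array([ -22.94906874,  463.21520829, 1104.04612401])}
{'time_s': 0.1, 'joint_pos': array([-1.35150952,  0.61583335, -0.01262005,  1.42471916,  0.00813236,
        1.10343566, -0.04042591]), 'qd': array([-0.00153051, -0.00234473, -0.00031845, -0.00526507,  0.0013895 ,
        0.00045663, -0.00065873]), 'tau': array([ 7.66201938e-04, -4.60043192e+01,  2.09574583e-01, -1.66246212e+01,
       -6.12713001e-02,  1.69803773e-02,  1.13973754e-04]), 'tool_pos': array([157.98809966, 629.80921266, 234.59641034]), 'ee_rot': array([-3.13924854e+00,  5.67039809e-05,  2.89586285e+00]), 'ft_force': array([ 0.76629424,  0.37088854, -0.40897469]), 'ft_torque': array([0.00743887, 0.00863726, 0.03090527]), 'grasp_force': 0.0, 'opening': 92.89485330589447}
```

View pics/top0.png

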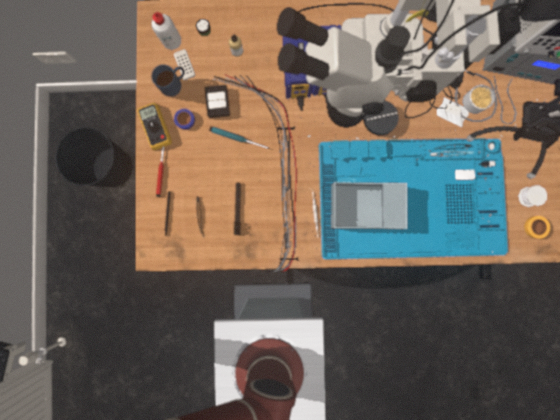

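View pics/side0.png

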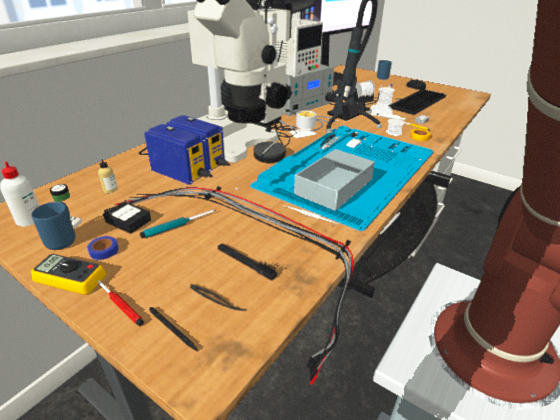

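The top view shows the brush at about col 238, rows 183–235, with its bristles at the bottom. The tray spans cols 332–408, with the hood on the right. The tweezers are at col 200 and the pry stick at col 168. In the side view the brush runs (220,247)–(275,275), with the tuft near the lower right end.

```bash
cat > h.py <<'E'
import numpy as np, cv2
from station import r, eyes
I={n:eyes.camera_info(n) for n in("side","top")}
K={n:np.array([[i["fx"],0,i["cx"]],[0,i["fy"],i["cy"]],[0,0,1]]) for n,i in I.items()}
def ray(n,uv):
    p=cv2.undistortPoints(np.array(uv,float).reshape(-1,1,2),K[n],I[n]["dist_coeffs"]).reshape(-1,2)
    R,t=I[n]["R"],I[n]["t"]
    return -R.T@t, np.c_[p,np.ones(len(p))]@R
def plane(n,uv,z):
    c,d=ray(n,uv); return c+d*((z-c[2])/d[:,2])[:,None]
def tri(us,ut):
    out=[]
    for a,b in zip(us,ut):
        (c1,d1),(c2,d2)=ray("side",[a]),ray("top",[b]); d1,d2=d1[0],d2[0]
        s=np.linalg.lstsq(np.c_[d1,-d2],c2-c1,rcond=None)[0]
        p,q=c1+s[0]*d1,c2+s[1]*d2; out.append([*((p+q)/2),np.linalg.norm(p-q)])
    return np.array(out)
def proj(n,X):
    return cv2.projectPoints(np.array(X,float).reshape(-1,1,3),cv2.Rodrigues(I[n]["R"])[0],I[n]["t"],K[n],I[n]["dist_coeffs"])[0].reshape(-1,2)
E
python3 - <<'E'
from h import *
np.set_printoptions(suppress=True,precision=1)
S=cv2.imread("pics/side0.png");T=cv2.imread("pics/top0.png")
def mask(im,x0,x1,y0,y1,th):
    m=np.zeros(im.shape[:2],np.uint8); m[y0:y1,x0:x1]=(im[y0:y1,x0:x1].max(2)<th)*255
    c=max(cv2.findContours(m,0,2)[0],key=cv2.contourArea); return c
c=mask(T,225,252,175,245,75); R=cv2.minAreaRect(c);print("top brush",R,plane("top",cv2.boxPoints(R),12))
c=mask(S,212,285,235,285,75); R=cv2.minAreaRect(c);print("side brush",R,plane("side",cv2.boxPoints(R),6))
for z in(5,): print("mat tray?",plane("top",[[332,183],[408,183],[408,228],[332,228]],63))
a=cv2.resize(T[170:240,322:418],None,fx=4,fy=4,interpolation=cv2.INTER_CUBIC)   # 384x280
b=cv2.resize(S[140:220,285:385],None,fx=4,fy=4,interpolation=cv2.INTER_CUBIC)   # 400x320
c=cv2.resize(S[235:285,210:290],None,fx=5,fy=5,interpolation=cv2.INTER_CUBIC)   # 400x250
d=cv2.resize(T[175:245,220:255],None,fx=3.5,fy=3.5,interpolation=cv2.INTER_CUBIC) 
o=np.zeros((575,800,3),np.uint8)
for im,x,y in((a,0,0),(b,400,0),(c,400,322),(d,0,285)): o[y:y+im.shape[0],x:x+im.shape[1]]=im
cv2.imwrite("pics/crop0.png",o)
E
```

```text
top brush ((237.0, 216.5), (33.0, 4.0), 90.0) [[501.8  90.2  12. ]
 [501.6  78.4  12. ]
 [404.8  79.8  12. ]
 [405.   91.5  12. ]]
side brush ((247.1000213623047, 260.8000183105469), (64.39875793457031, 11.180339813232422), 26.56505012512207) [[546.9  99.2   6. ]
 [561.7  67.5   6. ]
 [404.   66.4   6. ]
 [395.2  95.5   6. ]]
mat tray? [[ 539.5 -188.7   63. ]
 [ 535.4 -402.6   63. ]
 [ 409.  -397.7   63. ]
 [ 413.4 -185.2   63. ]]
```

View pics/crop0.png

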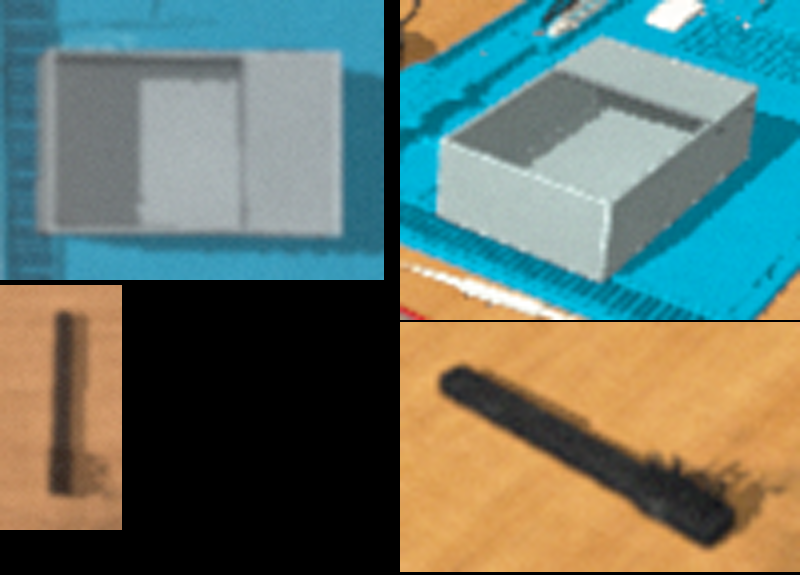

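The crop shows the tray rim corners clearly in both views: top crop (46,50), (341,50), (341,236), (45,234); side crop (442,140), (602,40), (755,90), (610,202). The hood edge is at top-crop x≈242. The brush ends are visible, with the tuft at the robot end.

Run:
```python
from h import *
np.set_printoptions(suppress=True,precision=1)
f=lambda P,x,y,s,ox,oy:[((a-ox+.5)/s-.5+x,(b-oy+.5)/s-.5+y) for a,b in P]
t=f([(46,50),(341,50),(341,236),(45,234)],322,170,4,0,0)
s=f([(442,140),(602,40),(755,90),(610,202)],285,140,4,400,0)
print("rim",tri(s,t)); P=plane("top",t,65); Q=plane("side",s,65)
for p in(P,Q):
    print(p,p.mean(0),np.linalg.norm(p[0]-p[1]),np.linalg.norm(p[1]-p[2]),"yaw x-axis",np.arctan2(*(p[0]+p[3]-p[1]-p[2])[1::-1]))
print("base near corner side",plane("side",f([(604,282)],285,140,4,400,0),0), "hood", plane("top",f([(242,52),(242,232)],322,170,4,0,0),65))
T=cv2.imread("pics/top0.png");S=cv2.imread("pics/side0.png")
tb=f([(65,312),(60,495)],220,175,3.5,0,285); sb=f([(451,378),(722,535)],210,235,5,400,322)
print("brush tri",tri(sb,tb));
for n,u in(("top",tb),("side",sb)): print(plane(n,u,8))
# side silhouette cross lines: mid of handle
print("side widths",plane("side",f([(560,428),(545,455)],210,235,5,400,322),0))
# dark pixel centroid per row in top view
for y0,y1 in((186,200),(203,217),(222,233)):
    w=np.clip(110-T[y0:y1,230:248].max(2).astype(float),0,50); c=(w*np.arange(230,248)).sum(1)/w.sum(1)
    print((y0+y1)/2,c.mean(),plane("top",[(c.mean(),(y0+y1-1)/2)],12))
```

```text
rim [[ 540.  -191.9   68.7    2.8]
 [ 536.9 -400.6   61.9    2.6]
 [ 408.7 -393.5   63.8    3. ]
 [ 413.  -186.4   71.3    0.3]]
[[ 541.7 -191.7   65. ]
 [ 537.6 -398.9   65. ]
 [ 407.3 -393.8   65. ]
 [ 413.  -187.3   65. ]] [ 474.9 -292.9   65. ] 207.26552898742773 130.41882508400406 yaw x-axis 1.5474227658308053
[[ 542.3 -198.2   65. ]
 [ 532.8 -395.2   65. ]
 [ 409.1 -390.2   65. ]
 [ 417.7 -195.9   65. ]] [ 475.5 -294.9   65. ] 197.26048626851158 123.76088072721919 yaw x-axis 1.524516512222449
base near corner side [[ 419.8 -205.3    0. ]] hood [[ 537.6 -329.1   65. ]
 [ 411.5 -324.7   65. ]]
brush tri [[554.   80.2   5.6   1.6]
 [400.1  87.1   4.8   0.2]]
[[554.3  80.4   8. ]
 [400.2  86.8   8. ]]
[[551.2  81.8   8. ]
 [398.   89.7   8. ]]
side widths [[497.7  71.9   0. ]
 [491.6  88.9   0. ]]
193.0 238.02184397281786 [[523.8  81.   12. ]]
210.0 237.57127768747188 [[473.7  83.   12. ]]
227.5 237.24185119875995 [[422.5  84.7  12. ]]
```

```bash
python3 -m jog '[0.22,-0.23,-0.03,0,0,0.1,-0.2, 0.22,-0.23,-0.03,0,0,0.1,-0.2, 0.22,-0.23,-0.03,0,0,0.1,-0.2, 0.22,-0.23,-0.03,0,0,0.1,-0.2, 0.22,-0.23,-0.03,0,0,0.1,-0.2, 0.22,-0.23,-0.03,0,0,0.1,-0.2, 0.22,-0.23,-0.03,0,0,0.1,-0.2, 0.22,-0.23,-0.03,0,0,0.1,-0.2]' 20; python3 -m jog '[0.099,-0.317,-0.06,0,0,0.102,-0.2, 0.099,-0.317,-0.06,0,0,0.102,-0.2, 0.099,-0.317,-0.06,0,0,0.102,-0.2, 0.099,-0.317,-0.06,0,0,0.102,-0.2, 0.099,-0.317,-0.06,0,0,0.102,-0.2, 0.099,-0.317,-0.06,0,0,0.102,-0.2, 0.099,-0.317,-0.06,0,0,0.102,-0.2, 0.099,-0.317,-0.06,0,0,0.102,-0.2]'
```

```text
time_s: 0.77
tool_pos: [381.3, 395.9, 205.0]
ee_rot: [-3.138, 0.001, 2.991]
ft_force: [0.3, -0.4, 0.5]
opening: 56.2
grasp_force: 0.0
time_s: 1.43
tool_pos: [476.0, 85.4, 145.9]
ee_rot: [-3.141, -0.0, 3.098]
ft_force: [1.0, 0.4, 0.4]
opening: 55.5
grasp_force: 0.0
```

```bash
python3 -m jog '[0,0,-0.04,0,0,0,-0.2, 0,0,-0.08,0,0,0,-0.2, 0,0,-0.09,0,0,0,-0.2, 0,0,-0.095,0,0,0,-0.2, 0,0,-0.095,0,0,0,-0.2]'
python3 - <<'E'
from h import *
s=r.read_state();print(s["tool_pos"],s["ee_rot"],s["joint_pos"])
S=eyes.camera("side")[:,:,::-1]
o=cv2.resize(S[150:300,170:330],None,fx=4,fy=4,interpolation=2); cv2.imwrite("pics/near.png",o)
E
```

```text
time_s: 1.85
tool_pos: [475.5, 88.0, 51.0]
ee_rot: [-3.141, -0.002, 3.099]
ft_force: [0.5, -0.1, -0.7]
opening: 55.8
grasp_force: 0.0
[475.49083566  87.9524712   51.01253125] [-3.14139970e+00 -1.74725380e-03  3.09913671e+00] [-0.20281565  0.65125423 -0.03725792  2.07454022  0.05488876  0.41842661
  1.24568704]
```

View pics/near.png

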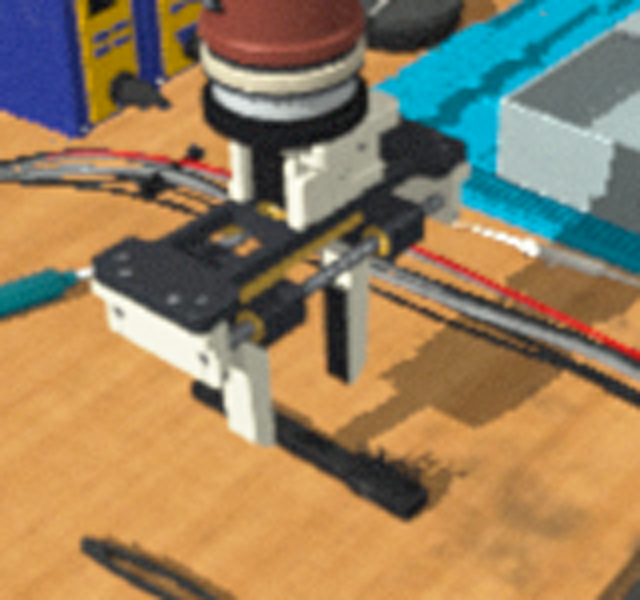

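The fingers straddle the brush near its middle, with the near finger at crop (255,430) and the far one at (345,370), and the tool turned correctly. The pose reads 4–5 mm off in y, so I correct for that while descending.

```bash
python3 -m jog '[0.001,-0.004,-0.02,0,0,0,-0.2, 0.001,-0.004,-0.028,0,0,0,-0.2, 0.001,-0.004,-0.032,0,0,0,-0.2, 0.001,-0.004,-0.032,0,0,0,-0.2]'
```

```text
time_s: 2.23
tool_pos: [477.0, 83.8, 19.8]
ee_rot: [3.141, 0.0, 3.099]
ft_force: [-0.2, 0.6, 0.0]
opening: 55.8
grasp_force: 0.0
```

```bash
python3 -m jog '[0,0,-0.001,0,0,0,0.6, 0,0,-0.001,0,0,0,0.9, 0,0,-0.001,0,0,0,0.9, 0,0,-0.001,0,0,0,0.9, 0,0,-0.001,0,0,0,0.9, 0,0,-0.001,0,0,0,0.9, 0,0,-0.001,0,0,0,0.9, 0,0,-0.001,0,0,0,0.9]' 20
```

```text
time_s: 2.9
tool_pos: [477.0, 83.4, 18.6]
ee_rot: [3.142, 0.0, 3.098]
ft_force: [-0.2, 0.5, 1.8]
opening: 20.1
grasp_force: 20.0
```

```bash
python3 -m jog '[0,0,0.04,0,0,0,0.9, 0,0,0.08,0,0,0,0.9, 0,-0.02,0.12,0,0,-0.1,0.9, 0,-0.05,0.16,0,0,-0.2,0.9, 0,-0.08,0.18,0,0,-0.3,0.9, 0,-0.11,0.18,0,0,-0.4,0.9, 0,-0.13,0.18,0,0,-0.5,0.9, 0,-0.14,0.18,0,0,-0.56,0.9]'; python3 -m jog '[0,-0.02,0,0,0,-0.12,0.9, 0,-0.05,0,0,0,-0.24,0.9, 0,-0.08,0,0,0,-0.36,0.9, 0,-0.11,0,0,0,-0.48,0.9, 0,-0.14,0,0,0,-0.6,0.9, 0,-0.16,0,0,0,-0.7,0.9, 0,-0.18,0,0,0,-0.8,0.9, 0,-0.18,0,0,0,-0.8,0.9]'
```

```text
time_s: 3.57
tool_pos: [476.6, -60.8, 199.3]
ee_rot: [-3.141, 0.003, 2.528]
ft_force: [1.0, 0.2, -0.1]
opening: 19.4
grasp_force: 20.0
time_s: 4.23
tool_pos: [475.7, -241.7, 198.3]
ee_rot: [-3.14, 0.004, 1.729]
ft_force: [0.6, -0.9, 0.1]
opening: 19.8
grasp_force: 20.0
```

```bash
python3 -m jog '[0,0,0,0,0,-0.1,0.9, 0,0,0,0,0,-0.193,0.9, 0,0,0,0,0,-0.193,0.9]' && python3 -m jog '[0.001,0.005,-0.005,0.12,0,0,0.9, 0.001,0.005,-0.01,0.24,0,0,0.9, 0.001,0.005,-0.02,0.36,0,0,0.9, 0.001,0.005,-0.03,0.48,0,0,0.9, 0.001,0.005,-0.03,0.52,0,0,0.9, 0.001,0.005,-0.03,0.52,0,0,0.9]'
python3 - <<'E'
from h import *
s=r.read_state();print(s["tool_pos"],s["ee_rot"],s["joint_pos"],s["opening"])
a=eyes.camera("side")[90:240,230:430,::-1];b=eyes.camera("top")[150:260,310:430,::-1]
o=np.zeros((600,780,3),np.uint8);a=cv2.resize(a,None,fx=2.2,fy=2.2,interpolation=2);b=cv2.resize(b,None,fx=2.7,fy=2.7,interpolation=2)
o[:a.shape[0],:a.shape[1]]=a;o[:b.shape[0],445:445+b.shape[1]]=b
cv2.imwrite("pics/tilt.png",o[:340])
E
```

```text
time_s: 4.48
tool_pos: [476.8, -235.2, 197.9]
ee_rot: [-3.14, -0.001, 1.546]
ft_force: [0.1, 1.2, -0.1]
opening: 20.0
grasp_force: 20.0
time_s: 4.98
tool_pos: [476.3, -233.8, 166.2]
ee_rot: [-3.123, -0.521, 1.538]
ft_force: [0.1, -0.8, -0.6]
opening: 19.6
grasp_force: 20.0
[ 476.27708762 -233.76634384  166.16091972] [-3.12347553 -0.52141727  1.53754368] [ 0.52791403  0.680862    0.19000112  1.66585693 -0.54561393  1.2238681
  0.96827572] 19.647494944254905
```

View pics/tilt.png

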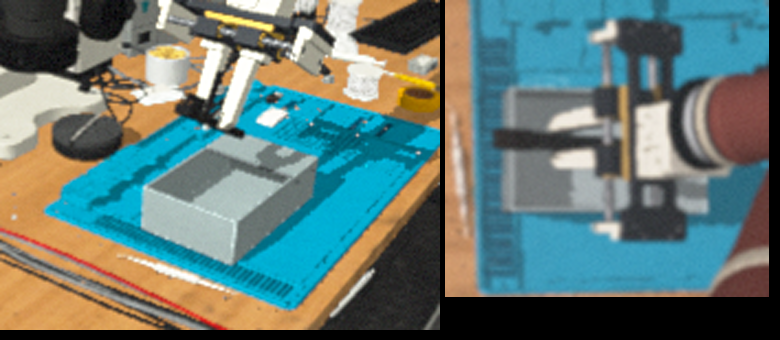

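The brush is held and tilted, with the bristle end up at the left (top crop ~(497,138)) and the handle end down towards the hood (side crop ~(238,132)). I check that against the expected projection.

Run:
```python
from h import *
c=np.array([476,-224.5,150]);d=np.array([.03,.866,.5])*78
u=proj("top",[c+d,c,c-d]);v=proj("side",[c+d,c,c-d])
print((u-[310,150])*2.7+[445,0]);print((v-[230,90])*2.2)
```

```text
[[490.47203249 138.06834321]
 [556.37690322 142.58546999]
 [617.16732378 146.76144756]]
[[177.34952054 114.26135862]
 [209.18845101 127.35840661]
 [236.76399189 138.71913236]]
```

```bash
python3 -m jog '[0.001,-0.003,-0.02,0,0,0,0.9, 0.001,-0.003,-0.04,0,0,0,0.9, 0.001,-0.003,-0.06,0,0,0,0.9, 0.001,-0.015,-0.067,0,0,0,0.9, 0.001,-0.027,-0.074,0,0,0,0.9, 0.001,-0.039,-0.081,0,0,0,0.9, 0,-0.051,-0.088,0,0,0,0.9, 0,-0.051,-0.088,0,0,0,0.9]'
```

```text
time_s: 5.75
tool_pos: [476.8, -287.1, 79.3]
ee_rot: [-3.125, -0.516, 1.536]
ft_force: [-1.1, -0.8, -0.1]
opening: 19.9
grasp_force: 20.0
```

```bash
python3 -m jog '[0,-0.012,-0.008,0,0,0,0.9, 0,-0.011,-0.018,-0.11,0,0,0.9, 0,-0.011,-0.018,-0.126,0,0,0.9, 0,-0.010,-0.026,-0.24,0,0,0.9, 0,-0.010,-0.027,-0.256,0,0,0.9, 0,-0.009,-0.031,-0.32,0,0,0.9, 0,-0.008,-0.036,-0.386,0,0,0.9, 0,-0.008,-0.036,-0.386,0,0,0.9]'
```

```text
time_s: 6.42
tool_pos: [478.9, -286.1, 44.3]
ee_rot: [-3.137, -0.139, 1.55]
ft_force: [-0.1, 1.0, -0.4]
opening: 19.7
grasp_force: 20.0
```

```bash
python3 -m jog '[0,0.001,-0.004,-0.06,0,0,0.9, 0,0.002,-0.009,-0.13,0,0,0.9, 0,0.002,-0.009,-0.13,0,0,0.9, 0,0.002,-0.009,-0.13,0,0,0.9]'
```

```text
time_s: 6.75
tool_pos: [478.4, -287.8, 35.4]
ee_rot: [-3.141, -0.008, 1.547]
ft_force: [0.1, -1.0, 0.1]
opening: 19.6
grasp_force: 20.0
```

```bash
python3 -m jog '[-0.001,-0.004,-0.001,0,0,-0.01,0.9, -0.001,-0.004,-0.002,0,0,-0.01,0.9, -0.001,-0.004,-0.003,0,0,-0.01,0.9, -0.001,-0.004,-0.003,0,0,-0.01,0.9]'; python3 -m jog '[0,0,-0.001,0,0,0,0.9, 0,0,-0.002,0,0,0,0.9, 0,0,-0.002,0,0,0,0.9]';python3 -m jog '[0,0,-0.001,0,0,0,0.9, 0,0,-0.001,0,0,0,0.9]'
```

```text
time_s: 7.08
tool_pos: [476.5, -293.8, 32.3]
ee_rot: [-3.141, -0.004, 1.533]
ft_force: [0.7, -1.0, -0.1]
opening: 19.8
grasp_force: 20.0
time_s: 7.33
tool_pos: [476.9, -293.0, 30.6]
ee_rot: [3.142, -0.004, 1.534]
ft_force: [-0.7, 0.5, 2.3]
opening: 19.6
grasp_force: 20.0
time_s: 7.5
tool_pos: [476.8, -293.0, 30.5]
ee_rot: [3.141, -0.004, 1.535]
ft_force: [-1.0, 0.5, 9.3]
opening: 19.8
grasp_force: 20.0
```

```bash
python3 -m jog '[0,0,0.001,0,0,0,0.9, 0,0,0.001,0,0,0,0.9, 0,0,0.001,0,0,0,0.9]'
python3 - <<'E'
from h import *
a=eyes.camera("side")[110:230,250:400,::-1];b=eyes.camera("top")[150:260,310:430,::-1]
a=cv2.resize(a,(440,352),interpolation=2);b=cv2.resize(b,(360,330),interpolation=2)
o=np.zeros((352,800,3),np.uint8);o[:,:440]=a;o[:330,440:]=b
cv2.imwrite("pics/in.png",o)
E
```

```text
time_s: 7.75
tool_pos: [477.1, -292.7, 30.6]
ee_rot: [3.141, -0.004, 1.535]
ft_force: [-0.5, 0.5, 3.7]
opening: 19.5
grasp_force: 20.0
```

View pics/in.png

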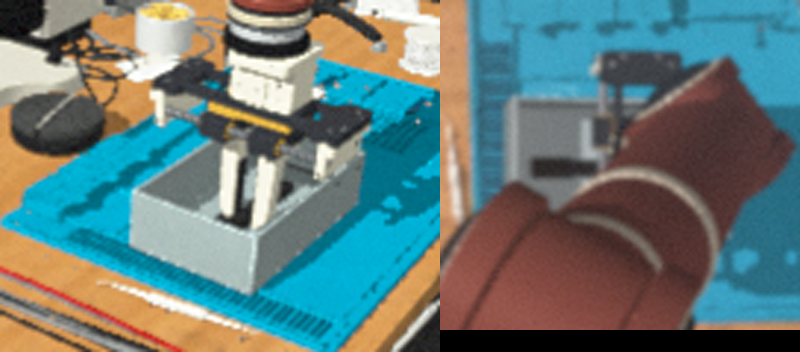

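The brush is inside and level. Its bristle end is at top crop (533,165), clear of the end wall, and the fingers are between the side walls. I release part way and rise.

```bash
python3 -m jog '[0,0,0.001,0,0,0,0.6, 0,0,0.001,0,0,0,0.3, 0,0,0.001,0,0,0,0.2, 0,0,0.001,0,0,0,0.2, 0,0,0.001,0,0,0,0.2]'; python3 -m jog '[0,0,0.01,0,0,0,0.2, 0,0,0.03,0,0,0,0.2, 0,0,0.06,0,0,0,0.2, 0,0,0.1,0,0,0,0.2, 0,0.03,0.14,0,0,0,0.2, 0,0.06,0.18,0,0,0,0.2, 0,0.09,0.2,0,0,0,0.2, 0,0.13,0.2,0,0,0,0.2]'; python3 -m jog '[0,0.04,0,0,0,0,0.2, 0,0.08,0,0,0,0,0.2, 0,0.12,0,0,0,0,0.2, 0,0.16,0,0,0,0,0.2, 0,0.2,0,0,0,0,0.2, 0,0.2,0,0,0,0,0.2]'
python3 - <<'E'
from h import *
a=eyes.camera("side")[130:220,280:400,::-1];b=eyes.camera("top")[165:245,315:425,::-1]
cv2.imwrite("pics/end_t.png",b)
a=cv2.resize(a,(400,300),interpolation=2);b=cv2.resize(b,(400,291),interpolation=2)
o=np.zeros((300,800,3),np.uint8);o[:,:400]=a;o[:291,400:]=b
cv2.imwrite("pics/end.png",o)
E
```

```text
time_s: 8.27
tool_pos: [476.8, -292.5, 31.1]
ee_rot: [-3.141, -0.004, 1.535]
ft_force: [0.6, -0.3, 0.6]
opening: 36.3
grasp_force: 0.0
time_s: 8.93
tool_pos: [478.6, -172.2, 235.9]
ee_rot: [3.132, 0.0, 1.53]
ft_force: [1.4, 0.8, 0.2]
opening: 37.4
grasp_force: 0.0
time_s: 9.43
tool_pos: [476.4, 41.0, 230.3]
ee_rot: [-3.14, -0.01, 1.55]
ft_force: [0.2, 0.3, 0.2]
opening: 37.0
grasp_force: 0.0
```

View pics/end.png

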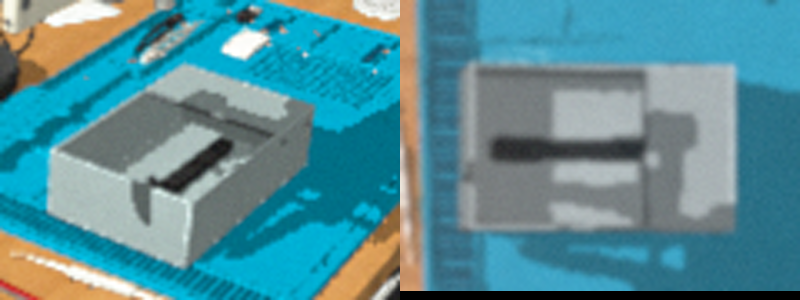

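The brush lies along the tray with its handle end under the hood, and the bristle end is at crop (491,149), clear of the left wall. The arm is well clear.

```bash
python3 -c "
from h import *
print(plane('top',[[340,206]],22))
print(r.sign_off())"
```

```text
[[ 477.24324013 -215.84378934   22.        ]]
the job is handed in; nothing more can be done
None
```

The brush lies level on the tray floor, bristles up and handle end under the hood, about 1 mm off the tray's centre lengthwise by my measurement; I handed the job in at about 9.5 s, the verdict did not come back, and no move went near the pry stick or the tweezers.

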